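Close the suction filter and hold its collar home

TASK

The fresh element is already in the suction filter beside the vacuum packer. Pick up the knurled collar lid from the chopping board, set it over the filter's neck, turn it until its hidden keyways drop over the neck's pins, and push it down against the spring until it sits fully home and level on the seal. Do not let go: finish while still gripping it and holding it pushed home, so that the pump can pull it down; leave the used element and the label roll where they are.

Things in the scene. Friction and masses are not known exactly. Their poses are not given: they have to be found in the camera images.
- lid: Knurled collar lid, bright aluminium, loose (0.15 to 0.3 kg), standing mouth down on the board. Origin: centre of its lower edge, z up its axis. Skirt 61 mm outside, 47 mm bore, 27 mm deep, with three keyways 11 mm wide, 120 degrees apart, over the whole depth inside; not visible from outside, so a keyway is always within 60 degrees of a pin. The solid head is above it; 42 mm tall in all.
- lid_head (a point): Point on the lid's axis at mid height of its solid knurled head: 34.5 mm above the lid's origin. The head is round, 65 mm across the knurls and 15 mm tall (27 to 42 mm above the origin), with a boss 18 mm across and 4 mm high on top. Grip it here from above, at any yaw.
- pot: The suction filter, an aluminium pot 80 mm across (90 mm at the top), 100 mm tall, upright on a 130 mm square foot plate; fixed. Origin: centre of the foot's underside on the table, z up. A suction pipe 24 mm thick, centre 45 mm up, leaves along its +x; a vacuum gauge stands out to 85 mm from the axis along its +y. Both stay below 85 mm.
- shoulder (a point): Point on the pot's axis at the flat black seal face, 100 mm above the table: the lid's origin comes to this point when it is fully home, its lower edge flat on the face. The neck rises around the axis above it: 45 mm diameter, 24 mm high, the top 4.5 mm coned in to 37 mm.
- pin_tops (a point): Point on the pot's axis at the height of the pins' tops, 12 mm above the seal face. Three pins 6 mm thick stick out of the neck to 27.5 mm from the axis, 120 degrees apart, at a bearing that varies and that no pose tells. A lid not yet keyed rests here stably (origin at this point, centred by the neck) and may be let go and regripped. Within about 0.1 rad of the pins it goes down.
- spring_top (a point): Point on the pot's axis at the top of the sprung plate, 28 mm across, that stands on the neck, 33 mm above the seal face when free. The lid meets it 6 mm before home; it pushes back with 4 N at first touch, 10 N at home. A keyed lid let go therefore rises 6 mm; it must be held down.
- board: Beige plastic chopping board, 300 x 260 x 15 mm, fixed on the table; origin at the centre of its underside. The lid stands on it.
- old_element: Bystander: the used filter element, a pleated grey cylinder 42 mm across, 62 mm tall, with black ends, standing on the board; origin at the centre of its underside.
- label_roll: Bystander: roll of white labels lying flat on the table, 84 mm across, 55 mm tall; origin at the centre of its underside.
Mind the look-alikes: they are no part of the job. What is shaped like the lid but blue is not meant.

How it is judged:
By the outcome, as a careful person would: the job done as asked, in the order asked, and still so for the second after the job is handed in, while the arm keeps its last pose, push and grip.
It also fails if it takes over 58 s, if anything falls off the work surface, if the arm or the gripper's body presses on something with over 40 N, if the wrist force passes 120 N, or if a joint passes its speed limit or range.

ROBOT

A 7-joint arm with a two-finger parallel gripper is mounted at the origin on the work surface. World frame = base frame: x ahead of the robot, y to its left, z up, the work surface at z = 0. Lengths are in mm, angles in rad, forces in N, time in s.
With the tool pointing down it reaches from about 425 to 825 mm from the base axis. Payload 3.6 kg.
Tool frame: the origin (TCP) lies at the very end of the fingers, on their centre line; the grasp point (between the pads) lies hold_point_z behind it (hold_point_z is the distance from the TCP to the grasp point, in mm); z points along the fingers, y is the line along which they close (so a half turn about z gives the same grasp; the last joint's range is limited). The gripper opens to 93 mm and grips with 3 to 60 N. Pads are 15 mm wide; open, the fingers measure 128 mm over their backs; the gripper's body (75 mm by 188 mm) begins 65 mm behind the grasp point.
Start: joints at [1.26, 0.615, -0.013, 1.423, 0.008, 1.103, -0.04], TCP at [182.017, -623.962, 183.74] pointing down, gripper open.
Joint ranges: [-3.12, 3.12], [-0.3, 2.06], [-1.34, 1.32], [0.26, 2.42], [-1.36, 4.5], [0.01, 1.98], [-2.84, 2.84]. Speed limits (rad/s): [2.79, 2.79, 3.14, 3.14, 3.14, 3.14, 3.14].

INTERFACE

Orientations are given as [roll, pitch, yaw] about the fixed x, y, z axes, in that order (R = Rz(yaw) Ry(pitch) Rx(roll)).
In Python, from station import * gives the robot as it stands.
- The arm moves only by the tool step_arm, never from a script. Its arguments are lists of equal length, an entry for each row: "linear": the shift along the world's x, y, z as a fraction of full scale, a list of three; "rot": the turn, a rotation vector about the world's x, y, z as a fraction of full scale, a list of three; "jaw": the opening, from -1 (shut) to 1 (fully open). A call has 1 to 8 rows; each row shifts and turns the commanded pose from where the row before left it; what a row does not reach is not made up. Full scale, the value 1, is 0.025 m for a shift and 5 degrees for a turn. A row lasts 1/12 s, in which the tool goes at most 41.7 mm and 7.16 degrees, less where a joint would pass 70% of its speed; a pose out of reach is approached as far as the arm can. A call with a number of a shift or a turn outside -1 to 1 is refused whole. A call with a gripper value outside its range is refused whole. The fingers move at their own pace and stop on an object; the grip force is fixed at half the most. Time passes only in rows, so rows that do not move let the fingers close. It gives the time, the measured TCP pose, the force, the opening and the grip force at its end, in the units of the state.
- observe(): the state, without advancing time (a new reading comes with each control period).
- snapshot(name): name is "side" or "top" or "wrist"; returns a dict with "image" (480x640x3 uint8, red, green, blue), "range_z" (480x640 float32, mm along the optical axis (not along the pixel's ray), 0 where there is no reading), "intrinsics" (3x3 intrinsics, pixels), "dist_coeffs" ([k1, k2, p1, p2, k3] as OpenCV has them; the pictures are not rectified), "rvec" (rotation vector, rad) and "tvec" (3), from world to camera coordinates, as OpenCV has them. Camera axes: x right, y down, z forward; pixel columns grow to the right and rows downward; lengths in mm; the calibration is good to about 2 mm. A picture is of the moment at which its call begins.
- hand_in(): hands the job in; it is judged then, once.
The state is a dict: "time_s": time; "joint_positions": joint angles; "joint_velocities": joint speeds; "effort": joint torques, N m; "eef_pos": TCP position; "tool_rot": TCP orientation; "force": force on the tool from outside, world axes, zero at the start; "wrist_torque": the same for the moment, N m; "opening": finger opening in mm; "finger_force": force on a finger pad.
Only numpy, scipy, OpenCV 4.12 (cv2) and the standard library are available. Lean on these libraries where they do the work, as an engineer would, in place of code of your own. Each camera call takes 0.05 s, during which the arm holds its last target. There are 200 camera calls.

## Working session

There is one attempt and no reset: what is moved stays moved. The work goes in short steps, Python scripts to look and compute and a tool call to move; the robot and the scene stay as the last step left them, time stands still between calls to the robot, and variables do not carry over. Pictures are saved under pics/ and viewed, at most 10 in all, crops included, and the job is handed in when it is done.

Besides the shell and the picture viewer there is one more tool, called after "Request:" as name(argument=value, ...), one argument or row to a line, values as JSON. step_arm: Moves the arm, as the interface text tells. Its arguments: {"type":"object","properties":{"linear":{"type":"array"},"rot":{"type":"array"},"jaw":{"type":"array"}},"required":["linear","rot","jaw"]}

```bash
ls; mkdir -p pics
cat > h.py <<'E'
from station import *
import numpy as np, cv2
def world(s, mask=None):
    """per-pixel world points from depth"""
    K=np.array(s["intrinsics"],float);d=np.array(s["dist_coeffs"],float)
    R=cv2.Rodrigues(np.array(s["rvec"],float))[0];t=np.array(s["tvec"],float).ravel()
    v,u=np.mgrid[0:480,0:640]
    p=cv2.undistortPoints(np.stack([u,v],-1).reshape(-1,1,2).astype(np.float64),K,d).reshape(480,640,2)
    z=s["range_z"].astype(float)
    P=np.dstack([p[...,0]*z,p[...,1]*z,z])
    W=(P-t)@R
    W[z<=0]=np.nan
    return W
def save(s,n): cv2.imwrite(f"pics/{n}.png",s["image"][...,::-1])
E
python3 - <<'E'
from h import *
o=observe();print(o)
a=snapshot("top");b=snapshot("side")
save(a,"top0");save(b,"side0")
for n,s in(("top",a),("side",b)):
    W=world(s);np.save(n+"W.npy",W);R=cv2.Rodrigues(np.array(s["rvec"]))[0]
    print(n,-R.T@np.array(s["tvec"]).ravel(),(s["range_z"]>0).mean())
E
```

```text
pics
{'time_s': 0.0, 'joint_positions': array([ 1.26049314,  0.61590803, -0.01263246,  1.42491373,  0.00811652,
        1.10340475, -0.04040124]), 'joint_velocities': array([-1.24954229e-03, -9.00916040e-05, -1.98128260e-05,  1.31184637e-03,
       -3.51483364e-06, -4.51833151e-04,  1.23551706e-03]), 'effort': array([ 6.58945692e-05, -4.58947635e+01,  2.09189993e-01, -1.65744334e+01,
       -6.11193781e-02,  2.03478243e-02,  2.13846988e-04]), 'eef_pos': array([ 181.76561131, -623.13565175,  182.58361527]), 'tool_rot': array([-3.13900959e+00,  4.32353881e-05,  2.83889235e-01]), 'force': array([ 0.20520455, -1.1023528 , -0.31746579]), 'wrist_torque': array([0.04907359, 0.00176044, 0.01017317]), 'finger_force': 0.0, 'opening': 92.99431668811427}
top [ 381.85591695    5.41784141 1448.47544819] 0.9960807291666667
side [ 170.03905775 1097.12086783  857.07861841] 0.9959049479166666
```

View pics/top0.png

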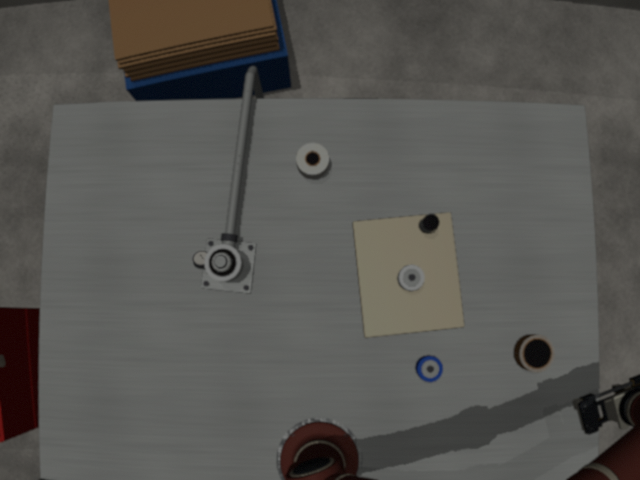

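View pics/side0.png

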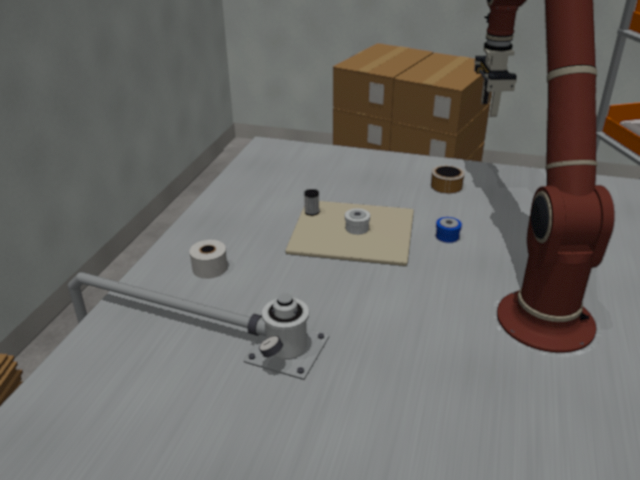

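The top view shows the lid at (411,278) on the board, the pot at about (223,262) with its pipe going up the image, the old element at (430,223), the label roll at (312,160) and the blue look-alike at (429,369). The side view agrees: lid at (357,220), pot at (285,325).

Run:
```python
from h import *
T=np.load("topW.npy");S=np.load("sideW.npy")
def circ(W,c,r,z0,z1,n):
    v,u=np.mgrid[0:480,0:640]
    m=(np.hypot(u-c[0],v-c[1])<r)&(W[...,2]>z0)&(W[...,2]<z1)
    P=W[m]
    (x,y),rr=cv2.minEnclosingCircle(P[:,:2].astype(np.float32))
    print(n,len(P),"mean",P.mean(0).round(1),"mec",round(x,1),round(y,1),round(rr,1),"zmed",np.median(P[:,2]).round(1))
circ(T,(411,278),22,45,75,"lid T"); circ(S,(357,220),22,50,70,"lid S")
circ(T,(411,278),22,45,75,"lid T")
circ(T,(223,262),22,90,108,"pot rim T"); circ(T,(223,262),22,118,150,"neck T"); circ(T,(223,262),22,128,150,"plate T")
circ(S,(285,318),35,92,108,"pot rim S"); circ(S,(285,305),25,116,150,"neck S");circ(S,(285,305),25,128,150,"plate S")
circ(T,(430,223),18,60,95,"elem T"); circ(T,(312,160),25,40,70,"roll T")
print("board z",np.nanmedian(T[300:320,380:440,2]),"table",np.nanmedian(T[350:400,120:250,2]), np.nanmedian(S[380:460,380:500,2]))
print("T lid patch");print(T[266:291:3,411].round(0))
```

```text
lid T 529 mean [ 459.2 -229.3   57.6] mec 459.5 -230.2 32.9 zmed 57.6
lid S 300 mean [ 461.4 -221.5   55.7] mec 462.8 -227.9 38.0 zmed 55.7
lid T 529 mean [ 459.2 -229.3   57.6] mec 459.5 -230.2 32.9 zmed 57.6
pot rim T 784 mean [492.7 230.4  99.1] mec 493.6 231.6 45.1 zmed 99.1
neck T 241 mean [493.2 230.9 127.1] mec 493.6 231.8 21.5 zmed 126.6
plate T 102 mean [493.8 231.6 132.4] mec 493.6 233.6 17.0 zmed 132.5
pot rim S 831 mean [491.4 248.2  98.3] mec 495.6 235.9 47.3 zmed 98.1
neck S 320 mean [493.9 241.  125.1] mec 495.8 236.6 23.7 zmed 123.4
plate S 116 mean [495.8 235.5 131.5] mec 495.6 233.5 15.5 zmed 131.5
elem T 238 mean [ 595.8 -276.9   76.3] mec 596.8 -278.1 21.9 zmed 77.1
roll T 852 mean [760.3  15.8  54.3] mec 761.9 15.8 42.3 zmed 54.4
board z 15.540763987499234 table 0.050555412457428915 -0.4322149884492281
T lid patch
[[ 487. -230.   60.]
 [ 481. -231.   49.]
 [ 473. -230.   56.]
 [ 465. -229.   61.]
 [ 457. -228.   65.]
 [ 451. -231.   51.]
 [ 443. -229.   57.]
 [ 435. -229.   56.]
 [ 428. -229.   57.]]
```

Request:
step_arm(
  linear=[
    [0.69,0.98,0],
    [0.69,0.98,0],
    [0.69,0.98,0],
    [0.69,0.98,0],
    [0.69,0.98,0],
    [0.69,0.98,0],
    [0.69,0.98,0],
    [0.69,0.98,0],
  ],
  rot=[
    [0,0,0.6],
    [0,0,0.6],
    [0,0,0.6],
    [0,0,0.6],
    [0,0,0.6],
    [0,0,0.6],
    [0,0,0.6],
    [0,0,0.6],
  ],
  jaw=[1,1,1,1,1,1,1,1],
)

```text
time_s: 0.77
eef_pos: [320.4, -426.4, 183.4]
tool_rot: [-3.141, -0.0, 0.705]
force: [0.6, -0.4, 0.2]
opening: 93.1
finger_force: 0.0
```

Request:
step_arm(
  linear=[
    [0.69,0.98,0],
    [0.69,0.98,0],
    [0.69,0.98,0],
    [0.69,0.98,0],
    [0.69,0.98,0],
    [0.6,0.8,0],
    [0.4,0.5,0],
    [0,0,0],
  ],
  rot=[
    [0,0,0.6],
    [0,0,0.6],
    [0,0,0.6],
    [0,0,0.6],
    [0,0,0.6],
    [0,0,0.6],
    [0,0,0.6],
    [0,0,0],
  ],
  jaw=[1,1,1,1,1,1,1,1],
)

```text
time_s: 1.43
eef_pos: [433.7, -269.2, 183.7]
tool_rot: [3.142, -0.003, 1.078]
force: [-0.1, -0.0, -0.2]
opening: 92.8
finger_force: 0.0
```

Run:
```python
from h import *
import station
print({k:v for k,v in vars(station).items() if not k.startswith('_') and isinstance(v,(int,float,list,tuple,dict))})
o=observe();print(o["eef_pos"],o["tool_rot"])
s=snapshot("wrist");save(s,"w1");W=world(s);np.save("w1.npy",W)
R=cv2.Rodrigues(np.array(s["rvec"]))[0];print("cam",-R.T@np.array(s["tvec"]).ravel())
d=np.hypot(W[...,0]-459.5,W[...,1]+229.7)
m=(d<48)&(W[...,2]>50)&(W[...,2]<72)
P=W[m];(x,y),r=cv2.minEnclosingCircle(P[:,:2].astype(np.float32));print(len(P),P.mean(0),x,y,r)
```

```text
{'hold_point_z': 18.8}
[ 433.65607748 -269.17570162  183.67619826] [ 3.14151723e+00 -2.62979951e-03  1.07780126e+00]
cam [ 468.96788919 -202.20436748  383.99802495]
4237 [ 461.8850204  -228.17074891   56.93928906] 461.6388244628906 -228.82363891601562 33.07799530029297
```

View pics/w1.png

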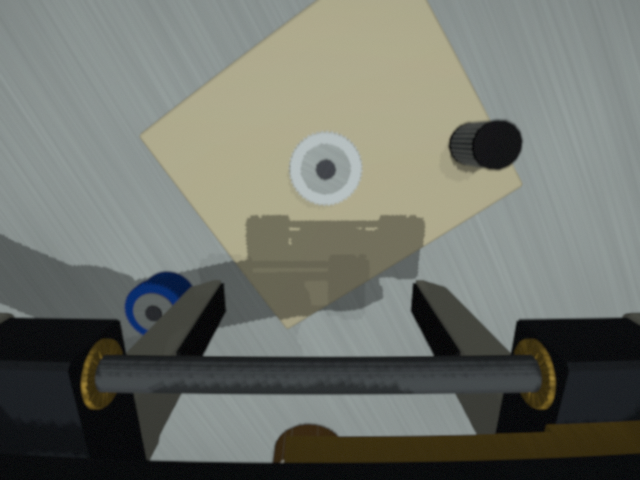

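The wrist view shows the lid centred at (326,169), the old element at (487,145) well clear, and the blue look-alike at (157,305).

Request:
step_arm(
  linear=[
    [0.54,0.8,0],
    [0.54,0.8,-0.4],
    [0,0,-0.9],
    [0,0,-0.9],
    [0,0,-0.9],
    [0,0,-0.9],
    [0,0,-0.9],
    [0,0,0],
  ],
  rot=[
    [0,0,0.3],
    [0,0,0],
    [0,0,0],
    [0,0,0],
    [0,0,0],
    [0,0,0],
    [0,0,0],
    [0,0,0],
  ],
  jaw=[1,1,1,1,1,1,1,1],
)

```text
time_s: 2.15
eef_pos: [453.6, -234.6, 57.4]
tool_rot: [-3.133, 0.003, 1.091]
force: [-0.9, 0.1, 0.5]
opening: 93.0
finger_force: 0.0
```

Request:
step_arm(
  linear=[
    [0,0,0],
  ],
  rot=[
    [0,0,0],
  ],
  jaw=[1],
)

```text
time_s: 2.23
eef_pos: [456.4, -234.8, 60.5]
tool_rot: [-3.139, 0.002, 1.092]
force: [-0.2, 0.1, -0.3]
opening: 92.7
finger_force: 0.0
```

Request:
step_arm(
  linear=[
    [0,0,0],
  ],
  rot=[
    [0,0,0],
  ],
  jaw=[1],
)

```text
time_s: 2.32
eef_pos: [458.4, -234.7, 62.1]
tool_rot: [3.14, 0.001, 1.093]
force: [0.9, 0.6, 0.2]
opening: 92.9
finger_force: 0.0
```

Request:
step_arm(
  linear=[
    [0.1,0.16,-0.4],
    [0,0,-0.4],
    [0,0,-0.4],
    [0,0,0],
    [0,0,0],
    [0,0,0],
    [0,0,0],
  ],
  rot=[
    [0,0,0],
    [0,0,0],
    [0,0,0],
    [0,0,0],
    [0,0,0],
    [0,0,0],
    [0,0,0],
  ],
  jaw=[1,1,1,1,1,1,1],
)

```text
time_s: 2.9
eef_pos: [461.1, -229.1, 31.5]
tool_rot: [3.141, -0.0, 1.095]
force: [0.0, 0.5, -0.3]
opening: 93.0
finger_force: 0.0
```

Request:
step_arm(
  linear=[
    [0,0,-0.03],
    [0,0,0],
    [0,0,0],
    [0,0,0],
    [0,0,0],
    [0,0,0],
    [0,0,0],
    [0,0,0],
  ],
  rot=[
    [0,0,0],
    [0,0,0],
    [0,0,0],
    [0,0,0],
    [0,0,0],
    [0,0,0],
    [0,0,0],
    [0,0,0],
  ],
  jaw=[-1,-1,-1,-1,-1,-1,-1,-1],
)

```text
time_s: 3.57
eef_pos: [460.8, -228.9, 30.5]
tool_rot: [-3.142, -0.0, 1.095]
force: [-0.3, -0.1, -0.4]
opening: 44.6
finger_force: 0.0
```

Request:
step_arm(
  linear=[
    [0,0,0],
    [0,0,0],
    [0,0,0],
  ],
  rot=[
    [0,0,0],
    [0,0,0],
    [0,0,0],
  ],
  jaw=[-1,-1,-1],
)

```text
time_s: 3.82
eef_pos: [460.8, -229.0, 30.5]
tool_rot: [-3.142, -0.0, 1.095]
force: [0.5, -0.4, -0.9]
opening: 24.1
finger_force: 0.0
```

Run:
```python
from h import *
s=snapshot("wrist");a=snapshot("side");save(s,"w2")
i=cv2.resize(a["image"][130:290,250:490],(800,533),interpolation=cv2.INTER_CUBIC)
cv2.imwrite("pics/s2.png",i[...,::-1])
```

```text
(no output)
```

View pics/s2.png

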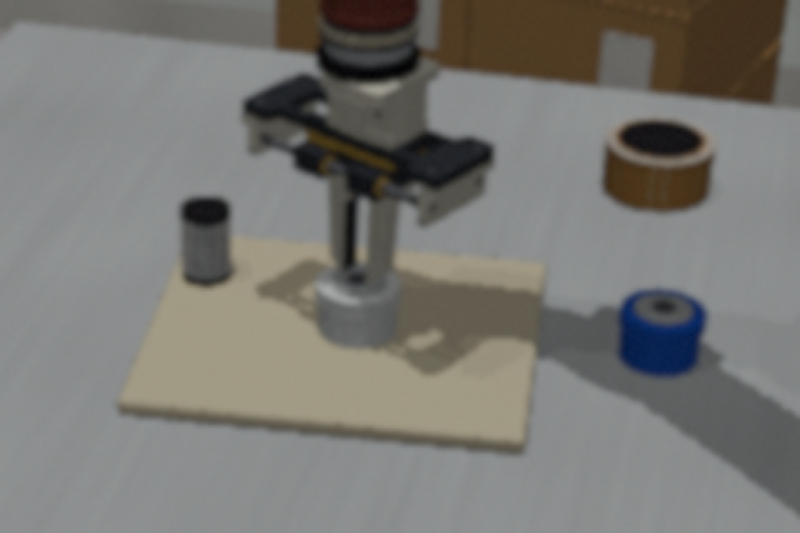

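View pics/w2.png

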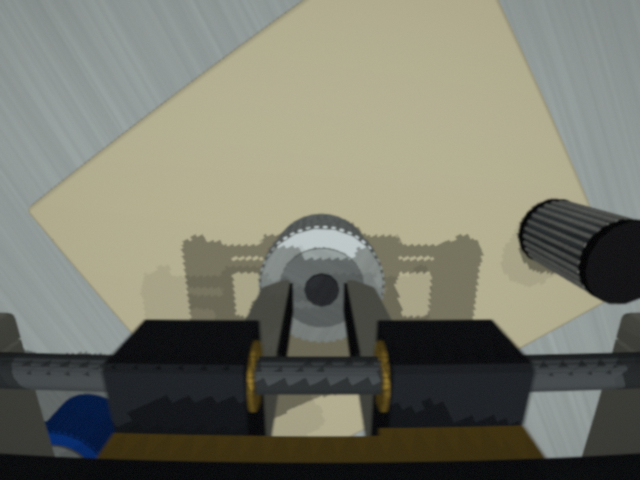

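Both views show the fingers nearly shut (24 mm) without the lid between them: tips around (275–370, 285) in the wrist view at/behind the lid's top, lid centre (321,290). I'll find where the fingers really are.

Run:
```python
from h import *
o=observe();print(o["eef_pos"],o["tool_rot"],o["joint_positions"])
s=snapshot("wrist");a=snapshot("side");t=snapshot("top")
for n,q in(("wrist",s),("side",a),("top",t)):np.save(n+"2.npy",world(q))
W=world(a)
for v in range(190,232,3): print(v,[tuple(W[v,u].round(0).astype(int)) for u in (350,353,356,360,364,368)])
W=world(s)
print("wrist")
for v in range(225,340,10): print(v,[tuple(W[v,u].round(0).astype(int)) for u in (265,280,300,321,345,360,375)])
W=world(s);R=cv2.Rodrigues(np.array(s["rvec"]))[0];print("cam",-R.T@np.array(s["tvec"]).ravel(),R)
d=np.hypot(W[...,0]-460,W[...,1]+229)
m=(d<50)&(W[...,2]>52)&(W[...,2]<63);P=W[m];print(len(P),cv2.minEnclosingCircle(P[:,:2].astype(np.float32)))
```

```text
[ 460.76279336 -228.9739036    30.49420433] [-3.14152997e+00 -2.21939120e-05  1.09541979e+00] [ 0.56540076  0.63228289 -0.22066667  1.96880422  0.2436824   0.56570728
 -0.2958876 ]
190 [(np.int64(481), np.int64(-225), np.int64(125)), (np.int64(473), np.int64(-223), np.int64(127)), (np.int64(466), np.int64(-228), np.int64(125)), (np.int64(445), np.int64(-179), np.int64(154)), (np.int64(443), np.int64(-211), np.int64(137)), (np.int64(435), np.int64(-222), np.int64(133))]
193 [(np.int64(482), np.int64(-230), np.int64(113)), (np.int64(473), np.int64(-225), np.int64(117)), (np.int64(466), np.int64(-229), np.int64(117)), (np.int64(452), np.int64(-208), np.int64(130)), (np.int64(442), np.int64(-210), np.int64(130)), (np.int64(479), np.int64(-446), np.int64(0))]
196 [(np.int64(480), np.int64(-224), np.int64(109)), (np.int64(474), np.int64(-229), np.int64(107)), (np.int64(467), np.int64(-232), np.int64(106)), (np.int64(453), np.int64(-215), np.int64(117)), (np.int64(442), np.int64(-211), np.int64(121)), (np.int64(476), np.int64(-432), np.int64(-2))]
199 [(np.int64(482), np.int64(-231), np.int
[... 6711 characters left out ...]
(np.int64(484), np.int64(-203), np.int64(156)), (np.int64(487), np.int64(-205), np.int64(155))]
335 [(np.int64(466), np.int64(-193), np.int64(161)), (np.int64(451), np.int64(-216), np.int64(115)), (np.int64(439), np.int64(-249), np.int64(56)), (np.int64(449), np.int64(-254), np.int64(56)), (np.int64(472), np.int64(-226), np.int64(115)), (np.int64(484), np.int64(-204), np.int64(157)), (np.int64(487), np.int64(-204), np.int64(160))]
cam [ 495.13258091 -160.92334393  230.60296768] [[ 8.88352250e-01 -4.59162294e-01 -5.17625721e-04]
 [-4.40959779e-01 -8.53448595e-01  2.77812831e-01]
 [-1.28002944e-01 -2.46567401e-01 -9.60635083e-01]]
8056 ((461.25634765625, -229.1429443359375), 33.45671463012695)
```

The lid really is at (461,-229), and the fingers are right in xy. But their tips are at about z = 66, roughly 35 mm above the reported TCP height, so they closed in the air just over the lid. I'll open, go about 36 mm lower with force checks, and regrip. The lid's height is known (it stands on the board), so the measured pose at the grasp gives the true reference for later.

Request:
step_arm(
  linear=[
    [0,0,0],
    [0,0,0],
    [0,0,0],
    [0,0,0],
    [0,0,0],
    [0,0,0],
    [0,0,0],
    [0,0,0],
  ],
  rot=[
    [0,0,0],
    [0,0,0],
    [0,0,0],
    [0,0,0],
    [0,0,0],
    [0,0,0],
    [0,0,0],
    [0,0,0],
  ],
  jaw=[1,1,1,1,1,1,1,1],
)

```text
time_s: 4.73
eef_pos: [460.8, -229.0, 30.5]
tool_rot: [-3.142, -0.0, 1.095]
force: [0.3, -0.4, -0.8]
opening: 53.0
finger_force: 0.0
```

Request:
step_arm(
  linear=[
    [0,0,0],
    [0,0,0],
    [0,0,0],
    [0,0,0],
  ],
  rot=[
    [0,0,0],
    [0,0,0],
    [0,0,0],
    [0,0,0],
  ],
  jaw=[1,1,1,1],
)

```text
time_s: 5.07
eef_pos: [460.8, -228.9, 30.5]
tool_rot: [-3.142, -0.0, 1.095]
force: [-0.0, 0.4, 0.8]
opening: 79.4
finger_force: 0.0
```

Request:
step_arm(
  linear=[
    [0,0,0],
    [0,0,0],
    [0,0,-0.24],
    [0,0,-0.24],
    [0,0,-0.24],
    [0,0,0],
    [0,0,0],
    [0,0,0],
  ],
  rot=[
    [0,0,0],
    [0,0,0],
    [0,0,0],
    [0,0,0],
    [0,0,0],
    [0,0,0],
    [0,0,0],
    [0,0,0],
  ],
  jaw=[1,1,1,1,1,1,1,1],
)

```text
time_s: 5.73
eef_pos: [460.7, -228.9, 12.3]
tool_rot: [-3.141, -0.0, 1.096]
force: [0.7, -0.6, 0.0]
opening: 92.8
finger_force: 0.0
```

Request:
step_arm(
  linear=[
    [0,0,-0.24],
    [0,0,-0.24],
    [0,0,-0.24],
    [0,0,0],
    [0,0,0],
    [0,0,0],
    [0,0,0],
  ],
  rot=[
    [0,0,0],
    [0,0,0],
    [0,0,0],
    [0,0,0],
    [0,0,0],
    [0,0,0],
    [0,0,0],
  ],
  jaw=[1,1,1,1,1,1,1],
)

```text
time_s: 6.32
eef_pos: [461.0, -229.0, -5.4]
tool_rot: [3.141, -0.0, 1.095]
force: [0.7, -0.4, -0.4]
opening: 92.9
finger_force: 0.0
```

Request:
step_arm(
  linear=[
    [0,0,0],
    [0,0,0],
    [0,0,0],
    [0,0,0],
    [0,0,0],
    [0,0,0],
    [0,0,0],
    [0,0,0],
  ],
  rot=[
    [0,0,0],
    [0,0,0],
    [0,0,0],
    [0,0,0],
    [0,0,0],
    [0,0,0],
    [0,0,0],
    [0,0,0],
  ],
  jaw=[-1,-1,-1,-1,-1,-1,-1,-1],
)

```text
time_s: 6.98
eef_pos: [461.3, -229.2, -5.4]
tool_rot: [3.141, -0.0, 1.095]
force: [0.7, -1.2, -0.0]
opening: 63.6
finger_force: 30.0
```

Request:
step_arm(
  linear=[
    [0,0,0.3],
    [0,0,0.6],
    [0,0,0.9],
    [0,0,0.9],
    [0,0,0.9],
    [0,0,0.9],
    [0,0,0.9],
    [0,0,0.6],
  ],
  rot=[
    [0,0,0],
    [0,0,0],
    [0,0,0],
    [0,0,0],
    [0,0,0],
    [0,0,0],
    [0,0,0],
    [0,0,0],
  ],
  jaw=[-1,-1,-1,-1,-1,-1,-1,-1],
)

```text
time_s: 7.65
eef_pos: [460.5, -228.8, 146.5]
tool_rot: [3.141, 0.0, 1.095]
force: [0.1, 0.9, -3.2]
opening: 63.5
finger_force: 30.0
```

Request:
step_arm(
  linear=[
    [0,0.4,0],
    [0.06,0.8,0],
    [0.06,0.98,0],
    [0.06,0.98,0],
    [0.06,0.98,0],
    [0.06,0.98,0],
    [0.06,0.98,0],
    [0.06,0.98,0],
  ],
  rot=[
    [0,0,0],
    [0,0,0],
    [0,0,0],
    [0,0,0],
    [0,0,0],
    [0,0,0],
    [0,0,0],
    [0,0,0],
  ],
  jaw=[-1,-1,-1,-1,-1,-1,-1,-1],
)

```text
time_s: 8.32
eef_pos: [469.2, -49.8, 143.2]
tool_rot: [-3.138, 0.001, 1.096]
force: [-0.3, -1.0, -2.6]
opening: 63.4
finger_force: 30.0
```

Request:
step_arm(
  linear=[
    [0.06,0.98,0],
    [0.06,0.98,0],
    [0.06,0.98,0],
    [0.06,0.98,0],
    [0.06,0.98,0],
    [0,0.4,0],
    [0,0,0],
    [0,0,0],
  ],
  rot=[
    [0,0,0],
    [0,0,0],
    [0,0,0],
    [0,0,0],
    [0,0,0],
    [0,0,0],
    [0,0,0],
    [0,0,0],
  ],
  jaw=[-1,-1,-1,-1,-1,-1,-1,-1],
)

```text
time_s: 8.98
eef_pos: [477.6, 79.8, 143.7]
tool_rot: [-3.14, 0.002, 1.096]
force: [0.3, 0.2, -1.1]
opening: 63.5
finger_force: 30.0
```

Run:
```python
from h import *
o=observe();print(o["eef_pos"],o["tool_rot"][2],o["force"])
s=snapshot("wrist");save(s,"w3");W=world(s)
mec=lambda P:tuple(np.round(cv2.minEnclosingCircle(P[:,:2].astype(np.float32))[0]+(cv2.minEnclosingCircle(P[:,:2].astype(np.float32))[1],),1))
d=np.hypot(W[...,0]-493.7,W[...,1]-231.8)
for a,b,r in((94,104,55),(118,150,35),(130,150,30),(107,116,35)):
    P=W[(d<r)&(W[...,2]>a)&(W[...,2]<b)];print(a,b,len(P),P.mean(0).round(1) if len(P) else "",mec(P) if len(P) else "")
e=o["eef_pos"];d=np.hypot(W[...,0]-e[0],W[...,1]-e[1])
P=W[(d<45)&(W[...,2]<e[2]+75)&(W[...,2]>e[2]+52)];print("lid",len(P),P.mean(0).round(1),mec(P))
h=np.histogram(W[d<40][:,2],bins=np.arange(100,260,5));print(h)
```

```text
[477.56575429  79.8171357  143.71229917] 1.0963223959323385 [ 0.30629978  0.15255573 -1.13186845]
94 104 7791 [489.4 216.4  98.6] (np.float64(495.2), np.float64(233.0), np.float64(45.0))
118 150 3438 [493.  224.7 125.9] (np.float64(495.3), np.float64(233.2), np.float64(22.8))
130 150 1258 [493.  228.1 132.2] (np.float64(494.6), np.float64(232.0), np.float64(13.8))
107 116 406 [496.1 216.2 111.2] (np.float64(492.2), np.float64(230.4), np.float64(25.4))
lid 16479 [480.9  87.3 206.3] (np.float64(481.1), np.float64(86.7), np.float64(44.3))
(array([    0,     0,     0,     0,     0,     0,     0,     0,     0,
           0,     0,     0,    83,   225,   226,   272,   266,   156,
         392,   552,  3337, 11160,   555,   443,   464,   477,   466,
         438,   237,   224,   381]), array([100, 105, 110, 115, 120, 125, 130, 135, 140, 145, 150, 155, 160,
       165, 170, 175, 180, 185, 190, 195, 200, 205, 210, 215, 220, 225,
       230, 235, 240, 245, 250, 255]))
```

View pics/w3.png

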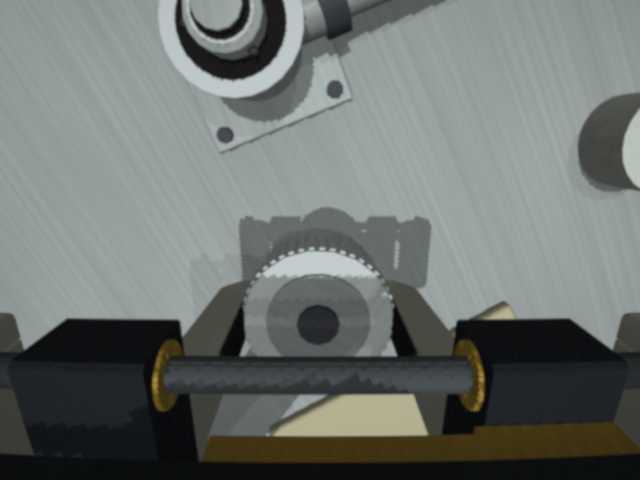

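The wrist view shows the lid gripped and level with its boss at (318,325), the neck at about (222,20) and one pin at (253,50).

Run:
```python
from h import *
s=snapshot("wrist");W=world(s);o=observe();g=s["image"].mean(2)
m=((g<75)&(W[...,2]>203)&(W[...,2]<216)).astype(np.uint8);m[:295]=0;m[352:]=0;m[:,:285]=0;m[:,355:]=0
c=max(cv2.findContours(m,cv2.RETR_EXTERNAL,cv2.CHAIN_APPROX_NONE)[0],key=cv2.contourArea)
print(cv2.fitEllipse(c)); u,v=map(int,np.round(cv2.fitEllipse(c)[0])); print("boss",W[v-3:v+4,u-3:u+4].reshape(-1,3).mean(0),"eef",o["eef_pos"])
print("pin",W[50,253],W[46,250],W[54,256])
# head rim: points on flat top ring, kasa fit on outer edge front half
```

```text
((317.8187561035156, 324.3386535644531), (39.804935455322266, 41.98763656616211), 90.2649917602539)
boss [nan nan nan] eef [478.16240372  78.20907814 143.96565941]
pin [500.80501097 207.75624388 109.44517186] [500.43928055 209.89352674 111.60985701] [500.80786141 207.45129976  99.63319599]
```

Run:
```python
from h import *
s=snapshot("wrist");o=observe()
K=np.array(s["intrinsics"]);R=cv2.Rodrigues(np.array(s["rvec"]))[0];C=-R.T@np.array(s["tvec"]).ravel()
p=cv2.undistortPoints(np.array([[[317.8,324.3]]]),K,np.array(s["dist_coeffs"])).ravel()
r=R.T@np.r_[p,1]
z=o["eef_pos"][2]+20.4+46
print(C+r*(z-C[2])/r[2],o["eef_pos"])
```

```text
[478.38122986  80.32674239 210.49782609] [478.41760538  78.21956267 144.09782609]
```

Request:
step_arm(
  linear=[
    [0.1,0.6,0],
    [0.1,0.9,0],
    [0.1,0.98,0],
    [0.1,0.98,0],
    [0.1,0.98,0],
    [0.1,0.98,0],
    [0.05,0.7,0],
    [0,0,0],
  ],
  rot=[
    [0,0,0],
    [0,0,0],
    [0,0,0],
    [0,0,0],
    [0,0,0],
    [0,0,0],
    [0,0,0],
    [0,0,0],
  ],
  jaw=[-1,-1,-1,-1,-1,-1,-1,-1],
)

```text
time_s: 9.8
eef_pos: [494.9, 237.5, 144.6]
tool_rot: [-3.14, -0.004, 1.099]
force: [-0.7, 1.6, -2.6]
opening: 63.6
finger_force: 30.0
```

Request:
step_arm(
  linear=[
    [0,0,0],
    [0,0,0],
    [0,0,0],
    [0,0,0],
  ],
  rot=[
    [0,0,0],
    [0,0,0],
    [0,0,0],
    [0,0,0],
  ],
  jaw=[-1,-1,-1,-1],
)

```text
time_s: 10.13
eef_pos: [495.4, 231.4, 144.4]
tool_rot: [3.141, 0.001, 1.092]
force: [0.1, -0.9, -1.5]
opening: 63.4
finger_force: 30.0
```

Request:
step_arm(
  linear=[
    [-0.02,0,-0.4],
    [0,0,-0.4],
    [0,0,-0.4],
    [0,0,-0.2],
    [0,0,0],
    [0,0,0],
    [0,0,0],
    [0,0,0],
  ],
  rot=[
    [0,0,0],
    [0,0,0],
    [0,0,0],
    [0,0,0],
    [0,0,0],
    [0,0,0],
    [0,0,0],
    [0,0,0],
  ],
  jaw=[-1,-1,-1,-1,-1,-1,-1,-1],
)

```text
time_s: 10.8
eef_pos: [494.9, 233.9, 109.9]
tool_rot: [3.141, -0.001, 1.096]
force: [-0.2, 0.1, -2.7]
opening: 63.0
finger_force: 30.0
```

Request:
step_arm(
  linear=[
    [0,0,-0.08],
    [0,0,-0.08],
    [0,0,-0.08],
    [0,0,-0.08],
    [0,0,0],
    [0,0,0],
    [0,0,0],
  ],
  rot=[
    [0,0,0],
    [0,0,0],
    [0,0,0],
    [0,0,0],
    [0,0,0],
    [0,0,0],
    [0,0,0],
  ],
  jaw=[-1,-1,-1,-1,-1,-1,-1],
)

```text
time_s: 11.38
eef_pos: [494.5, 233.6, 101.5]
tool_rot: [-3.142, -0.0, 1.095]
force: [-0.0, -0.1, -1.4]
opening: 63.2
finger_force: 30.0
```

Request:
step_arm(
  linear=[
    [0,-0.04,-0.08],
    [0,0,-0.08],
    [0,0,-0.06],
    [0,0,0],
    [0,0,0],
    [0,0,0],
  ],
  rot=[
    [0,0,0],
    [0,0,0],
    [0,0,0],
    [0,0,0],
    [0,0,0],
    [0,0,0],
  ],
  jaw=[-1,-1,-1,-1,-1,-1],
)

```text
time_s: 11.88
eef_pos: [494.7, 232.6, 96.0]
tool_rot: [3.141, -0.0, 1.095]
force: [0.5, 0.3, -3.4]
opening: 63.3
finger_force: 30.0
```

Request:
step_arm(
  linear=[
    [0,0,-0.06],
    [0,0,-0.06],
    [0,0,0],
    [0,0,0],
    [0,0,0],
    [0,0,0],
  ],
  rot=[
    [0,0,0],
    [0,0,0],
    [0,0,0],
    [0,0,0],
    [0,0,0],
    [0,0,0],
  ],
  jaw=[-1,-1,-1,-1,-1,-1],
)

```text
time_s: 12.38
eef_pos: [494.7, 232.6, 93.0]
tool_rot: [3.141, -0.0, 1.095]
force: [1.6, 0.9, -2.9]
opening: 63.5
finger_force: 30.0
```

Request:
step_arm(
  linear=[
    [0.01,0.01,-0.06],
    [0,0,-0.06],
    [0,0,0],
    [0,0,0],
    [0,0,0],
  ],
  rot=[
    [0,0,0],
    [0,0,0],
    [0,0,0],
    [0,0,0],
    [0,0,0],
  ],
  jaw=[-1,-1,-1,-1,-1],
)

```text
time_s: 12.8
eef_pos: [494.9, 232.8, 91.2]
tool_rot: [3.141, -0.0, 1.095]
force: [-1.4, -0.9, 5.4]
opening: 63.7
finger_force: 30.0
```

Request:
step_arm(
  linear=[
    [0,0,-0.04],
    [0,0,0],
    [0,0,0],
    [0,0,0],
  ],
  rot=[
    [0,0,0],
    [0,0,0.8],
    [0,0,0.8],
    [0,0,0],
  ],
  jaw=[-1,-1,-1,-1],
)

```text
time_s: 13.13
eef_pos: [496.2, 233.6, 91.1]
tool_rot: [3.139, -0.003, 1.238]
force: [-0.4, -0.3, 8.5]
opening: 63.6
finger_force: 30.0
```

Request:
step_arm(
  linear=[
    [0,0,0],
    [0,0,0],
    [0,0,0],
    [0,0,0],
  ],
  rot=[
    [0,0,0.8],
    [0,0,0.8],
    [0,0,0],
    [0,0,0],
  ],
  jaw=[-1,-1,-1,-1],
)

```text
time_s: 13.47
eef_pos: [496.2, 233.9, 91.1]
tool_rot: [3.138, -0.003, 1.376]
force: [-0.5, -0.0, 8.0]
opening: 63.4
finger_force: 30.0
```

Request:
step_arm(
  linear=[
    [0,0,0],
    [0,0,0],
    [0,0,0],
  ],
  rot=[
    [0,0,0.8],
    [0,0,0.8],
    [0,0,0],
  ],
  jaw=[-1,-1,-1],
)

```text
time_s: 13.72
eef_pos: [495.6, 233.3, 90.7]
tool_rot: [3.139, -0.001, 1.518]
force: [-0.5, -1.5, 7.1]
opening: 63.8
finger_force: 30.0
```

Request:
step_arm(
  linear=[
    [0,0,0],
    [0,0,0],
    [0,0,0],
  ],
  rot=[
    [0,0,0.8],
    [0,0,0.8],
    [0,0,0],
  ],
  jaw=[-1,-1,-1],
)

```text
time_s: 13.97
eef_pos: [495.5, 232.5, 89.2]
tool_rot: [3.14, -0.0, 1.655]
force: [0.8, -0.9, -1.0]
opening: 63.2
finger_force: 30.0
```

The lid dropped (z 89.2, contact force gone) at yaw of about 1.6. Now I push down.

Request:
step_arm(
  linear=[
    [0,0,-0.04],
    [0,0,-0.04],
    [0,0,-0.04],
    [0,0,0],
    [0,0,0],
    [0,0,0],
  ],
  rot=[
    [0,0,0],
    [0,0,0],
    [0,0,0],
    [0,0,0],
    [0,0,0],
    [0,0,0],
  ],
  jaw=[-1,-1,-1,-1,-1,-1],
)

```text
time_s: 14.47
eef_pos: [495.7, 233.1, 86.1]
tool_rot: [3.14, -0.001, 1.654]
force: [4.3, 0.5, -2.9]
opening: 63.2
finger_force: 30.0
```

Request:
step_arm(
  linear=[
    [0.02,0,-0.06],
    [0,0,-0.06],
    [0,0,-0.06],
    [0,0,0],
    [0,0,0],
    [0,0,0],
    [0,0,0],
  ],
  rot=[
    [0,0,0],
    [0,0,0],
    [0,0,0],
    [0,0,0],
    [0,0,0],
    [0,0,0],
    [0,0,0],
  ],
  jaw=[-1,-1,-1,-1,-1,-1,-1],
)

```text
time_s: 15.05
eef_pos: [495.7, 233.2, 82.1]
tool_rot: [3.14, -0.001, 1.654]
force: [2.6, 0.2, 5.3]
opening: 63.7
finger_force: 30.0
```

Request:
step_arm(
  linear=[
    [0,0,-0.06],
    [0,0,-0.06],
    [0,0,0],
    [0,0,0],
    [0,0,0],
    [0,0,0],
  ],
  rot=[
    [0,0,0],
    [0,0,0],
    [0,0,0],
    [0,0,0],
    [0,0,0],
    [0,0,0],
  ],
  jaw=[-1,-1,-1,-1,-1,-1],
)

```text
time_s: 15.55
eef_pos: [495.8, 233.1, 79.6]
tool_rot: [3.14, -0.0, 1.654]
force: [2.2, -1.5, 9.1]
opening: 63.7
finger_force: 30.0
```

Request:
step_arm(
  linear=[
    [0,0,-0.04],
    [0,0,0],
    [0,0,0],
    [0,0,0],
    [0,0,0],
    [0,0,0],
  ],
  rot=[
    [0,0,0],
    [0,0,0],
    [0,0,0],
    [0,0,0],
    [0,0,0],
    [0,0,0],
  ],
  jaw=[-1,-1,-1,-1,-1,-1],
)

```text
time_s: 16.05
eef_pos: [495.8, 233.2, 79.6]
tool_rot: [3.14, -0.0, 1.654]
force: [-0.0, -1.9, 14.3]
opening: 63.4
finger_force: 30.0
```

Request:
step_arm(
  linear=[
    [0,0,-0.04],
    [0,0,0],
    [0,0,0],
    [0,0,0],
    [0,0,0],
    [0,0,0],
  ],
  rot=[
    [0,0,0],
    [0,0,0],
    [0,0,0],
    [0,0,0],
    [0,0,0],
    [0,0,0],
  ],
  jaw=[-1,-1,-1,-1,-1,-1],
)

```text
time_s: 16.55
eef_pos: [495.8, 233.1, 79.5]
tool_rot: [3.139, 0.0, 1.654]
force: [-0.7, -2.5, 20.4]
opening: 63.2
finger_force: 30.0
```

Run:
```python
from h import *
s=snapshot("wrist");a=snapshot("side");o=observe();print(o["eef_pos"],o["tool_rot"],o["force"],o["wrist_torque"],o["opening"])
W=world(s);d=np.hypot(W[...,0]-495,W[...,1]-233)
P=W[(d<31)&(d>12)&(W[...,2]>132)&(W[...,2]<150)]
A=np.c_[P[:,:2]-[495,233],np.ones(len(P))];c=np.linalg.lstsq(A,P[:,2],rcond=None)[0];print("top plane",c,len(P),np.median(P[:,2]))
i=cv2.resize(a["image"][240:380,190:400],(800,533),interpolation=cv2.INTER_CUBIC)
cv2.imwrite("pics/s4.png",i[...,::-1])
```

```text
[495.77965268 233.13631245  79.52588949] [3.13934601e+00 4.01820191e-04 1.65381007e+00] [-0.1158529  -2.44688399 19.99236146] [-0.6269172   0.34328177  0.07277436] 63.649156008457815
top plane [ 1.01273141e-03 -1.27298839e-02  1.41949975e+02] 10103 141.80353323547175
```

View pics/s4.png

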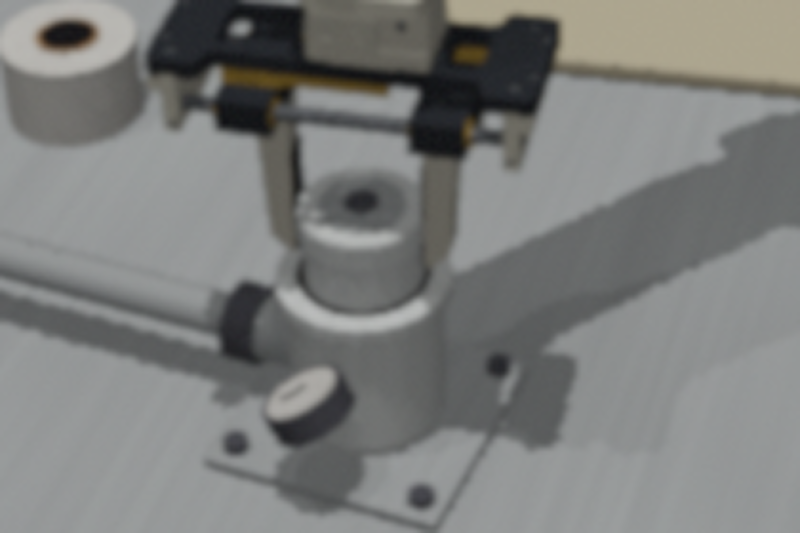

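The side crop shows the lid at (362,235) sitting level on the pot's seal, with the fingers still gripping it. Its top plane is at 141.9 mm (142 expected when home), tilt is under 0.013, and the push holds at 20 N.

```bash
python3 -c "
from station import *
print(hand_in())"
```

```text
the job is handed in; nothing more can be done
None
```

The lid is keyed over the pins, sits fully home and level on the seal, and was handed in at about 17 s still gripped and held down with about 20 N.

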